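# Clear the showcase lid and hold it open

## Robot

A 6-joint arm with a two-finger parallel gripper is mounted at the origin on the work surface. World frame = base frame: x ahead of the robot, y to its left, z up, the work surface at z = 0. Lengths are in m, angles in rad, forces in N, time in s.
With the tool pointing down it reaches from about 0.25 to 0.775 m from the base axis. Payload 4 kg.
Tool frame: the origin (TCP) lies midway between the tips of the shut fingers; the grasp point (between the pads) lies 19 mm behind it; z points along the fingers, y is the line along which they close (so a half turn about z gives the same grasp; the last joint's range is limited). The gripper opens to 94 mm and grips with 3 to 60 N. Pads are 16 mm wide; open, the fingers measure 119 mm over their backs; the gripper's body (75 mm by 177 mm) begins 78 mm behind the grasp point.
Start: joints at [1.028, 0.087, 1.371, -0, 1.684, -0.103], TCP at [0.234, 0.498, 0.206] pointing down, gripper open.
Joint ranges: [-3.1, 3.1], [-0.76, 2.03], [0.27, 2.55], [-1.08, 4.22], [0.17, 2.65], [-2.57, 2.57]. Speed limits (rad/s): [2.79, 2.79, 3.14, 3.14, 3.14, 3.14].

## Interface

Orientations are given as [roll, pitch, yaw] about the fixed x, y, z axes, in that order (R = Rz(yaw) Ry(pitch) Rx(roll)).
In Python, from bench import get_obs, snapshot, close_job gives the robot as it stands. The module is installed in compiled form; this text tells all that it offers.
- The arm moves only by the tool drive_tool, never from a script. Its argument "commands" is a list of rows, each a list of 6 numbers: the shift along the tool's x, y, z in units of 0.04 m (1.0 is 0.04 m), then the turn, a rotation vector about the tool's x, y, z in units of 0.1 rad (1.0 is 0.1 rad). In form: [[dx, dy, dz, wx, wy, wz], ...]. A call has 1 to 20 rows; each row shifts and turns the commanded pose from where the row before left it, along the tool's axes as they then stand; what a row does not reach is not made up. A row lasts 1/8 s, in which the tool goes at most 62.5 mm and 10.7 degrees, less where a joint would pass 70% of its speed; a pose out of reach is approached as far as the arm can. A call with a number of a shift or a turn outside -1 to 1 is refused whole. A call with a gripper value outside its range is refused whole. "gripper" is the closure, from 0 (fully open) to 1 (shut), set as the call begins (left out, the last holds). The fingers move at their own pace and stop on an object; the grip force is fixed at half the most. Time passes only in rows, so rows that do not move let the fingers close. It gives the time, the measured TCP pose, the force, the opening and the grip force at its end, in the units of the state.
- get_obs(): the state, without advancing time (a new reading comes with each control period).
- snapshot(name): name is "scene" or "top" or "wrist"; returns a dict with "image" (400x640x3 uint8, blue, green, red), "range_z" (400x640 float32, m along the optical axis (not along the pixel's ray), 0 where there is no reading), "fx", "fy", "cx", "cy" (pixels), "rvec" (rotation vector, rad) and "tvec" (3), from world to camera coordinates, as OpenCV has them. Camera axes: x right, y down, z forward; pixel columns grow to the right and rows downward; lengths in m; the calibration is good to about 2 mm. A picture is of the moment at which its call begins.
- close_job(): hands the job in; it is judged then, once.
The state is a dict: "time": time; "joint_positions": joint angles; "qvel": joint speeds; "joint_torque": joint torques, N m; "tool_pos": TCP position; "ee_rot": TCP orientation; "wrist_force": force on the tool from outside, world axes, zero at the start; "wrist_torque": the same for the moment, N m; "width": finger opening in m; "finger_force": force on a finger pad.
Only numpy, scipy, OpenCV 4.12 (cv2) and the standard library are available. Lean on these libraries where they do the work, as an engineer would, in place of code of your own. Each camera call takes 0.05 s, during which the arm holds its last target. There are 200 camera calls.

## Task

I want to take something out of the glazed showcase on the shop counter. Somebody has stood a beeswax candle on its lid: with the lid still shut, stand that candle upright in the tall tan candle cup and let go of it, then raise the lid, which has a brass handle, and with the fingers hold it 50 degrees open (5 degrees either way will do), finishing while you are still holding it there, because it falls shut if let go. Do not let the glass lid drop, keep the candle from falling over, leave the candle cup where it is, and do not disturb the other things on the counter.

Things in the scene. Friction and masses are not known exactly. Their poses are not given: they have to be found in the camera images.
- lid (a joint): The showcase lid's hinge: 0 = shut, grows as the lid opens (radians; 50 degrees = 0.873); hinge stops limit it to 1.31, so the lid never goes over centre: let go at any angle it falls shut. Nearly free hinge; the lid (oak frame, glass pane) weighs 0.5 to 0.75 kg, 1.5 to 4 N at the handle. The showcase itself is screwed to the counter.
- lid_hinge (a point): Middle of the hinge line of the showcase, fixed to the case, 65 mm above the counter; its axes are those of the case: z up, y along the hinge line, -x from the hinge towards the handle and the robot. The case (oak box, 260 deep in x by 320 wide in y, 65 high) reaches 260 mm to -x of the hinge line and 160 mm to either side in y. The shut lid lies on the case: oak frame 30 wide and 18 thick, top 83 mm above the counter; the glass top lies 3 mm lower.
- lid_handle (a point): Middle of the brass bar of the lid's bow handle, on the lid, turning with it: round bar 10 mm thick along the case's y, 110 mm between its two posts (at 55 mm either side), its axis 38 mm above the lid's top, over the middle of the frame's front rail. With the lid shut it is at x = -245 mm, z = +56 mm from lid_hinge, in the case's axes; it moves on a circle about the hinge line, and the bar can turn between gripper fingers.
- candle_mid (a point): Centre (half-way up) of the honey-coloured beeswax candle standing upright on the lid's glass: round, 25 mm thick, 170 long, plus a thin 12 mm wick at the top, 80 g; z axis points along it to the wick.
- candle_foot (a point): Centre of the candle's foot (flat underside), 85 mm below candle_mid.
- cup_in (a point): Centre of the inner floor of the tall tan stoneware candle cup, loose on the counter, 12 mm above the counter: straight round bore 38 mm wide and 60 deep, outside 50 mm; it stands on a saucer foot 80 mm wide and 6 thick; 72 mm high in all, 240 g.
- cup_rim (a point): Centre of the candle cup's mouth, 72 mm above the counter.
- eggcup_a: Small pale stoneware egg cup, 54 mm wide, 42 high, loose; leave alone. Origin: centre of its underside.
- eggcup_b: Another pale egg cup like eggcup_a; leave alone.
- eggcup_c: Another pale egg cup like eggcup_a, left of the showcase; leave alone.
- soapbox: Small dark red carton, 75 x 110 x 36 mm, loose; leave alone. Origin: centre of its underside.
- saucepan: Red enamel saucepan, 164 mm wide, 85 high, its handle 145 mm long along its x; leave alone. Origin: centre of its underside.
- cloche: Glass cake dome on its plate, 150 mm wide, 115 high; leave alone. Origin: centre of its underside.
Not all that is in view belongs to the job. Leave any red look-alike of the part that bears cup_in alone. What is shaped like the part that bears candle_mid but purple is not meant.

How it is judged:
By the outcome, as a careful person would: the job done as asked, in the order asked, and still so for the second after the job is handed in, while the arm keeps its last pose, push and grip.
It also fails if it takes over 64 s, if anything falls off the work surface, if the arm or the gripper's body presses on something with over 40 N, if the wrist force passes 120 N, or if a joint passes its speed limit or range.

## Working session

There is one attempt and no reset: what is moved stays moved. The work goes in short steps, Python scripts to look and compute and a tool call to move; the robot and the scene stay as the last step left them, time stands still between calls to the robot, and variables do not carry over. Pictures are saved under pics/ and viewed, at most 10 in all, crops included, and the job is handed in when it is done.

Besides the shell and the picture viewer there is one more tool, called after ">>>" by a JSON object that holds its "fn" and its "kwargs". drive_tool: Moves the arm, as the interface text tells. Its arguments: {"type":"object","properties":{"commands":{"type":"array"},"gripper":{"type":"number"}},"required":["commands"]}

```bash
mkdir -p pics; cat > h.py <<'E'
import numpy as np, cv2
from bench import get_obs, snapshot, close_job
def snap(n,f):
    s=snapshot(n); cv2.imwrite('pics/'+f+'.png',s['image']); np.savez('pics/'+f+'.npz',**s); return s
def load(f): return dict(np.load('pics/'+f+'.npz'))
def cloud(s):
    R=cv2.Rodrigues(np.array(s['rvec'],float))[0]; t=np.array(s['tvec'],float).ravel()
    z=s['range_z']; v,u=np.mgrid[:z.shape[0],:z.shape[1]]
    P=np.stack([(u-s['cx'])/s['fx']*z,(v-s['cy'])/s['fy']*z,z],-1)
    W=(P-t)@R; W[z==0]=np.nan; return W
E
python3 - <<'E'
from h import *
for n in ['top','scene']:
    s=snap(n,n+'0'); print(n,(-cv2.Rodrigues(np.array(s['rvec'],float))[0].T@np.array(s['tvec'],float).ravel()).round(3))
print(get_obs())
E
```

```text
top [ 0.337 -0.002  1.441]
scene [ 1.382 -0.2    1.369]
{'time': 0.1, 'joint_positions': array([ 1.02790133e+00,  8.79156725e-02,  1.37205459e+00, -1.69832595e-05,
        1.68358945e+00, -1.03085250e-01]), 'qvel': array([ 0.00174899,  0.00024054, -0.00447806,  0.0008844 , -0.0020142 ,
        0.00090666]), 'joint_torque': array([ 2.09115366e-03, -3.41250372e+01, -3.03303409e+01,  7.19761569e-02,
        3.03623232e-02, -1.06062998e-04]), 'tool_pos': array([0.23392843, 0.49724952, 0.20442693]), 'ee_rot': array([-3.13963430e+00, -1.85626021e-04,  2.70178083e+00]), 'wrist_force': array([ 0.31126807, -0.0393134 , -0.02736412]), 'wrist_torque': array([-8.42510399e-03,  1.21160647e-02,  9.80958763e-05]), 'finger_force': 0.0, 'width': 0.09401369777873514}
```

View pics/top0.png

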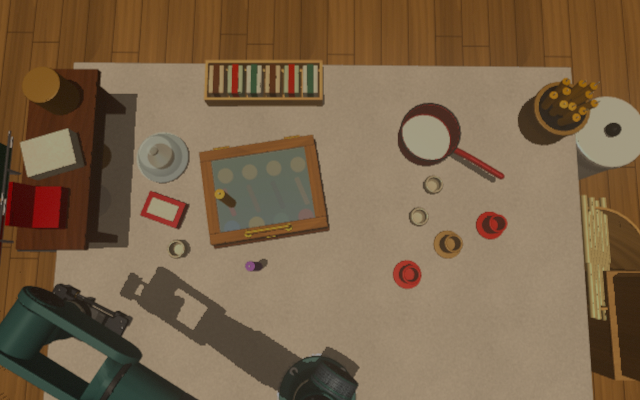

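View pics/scene0.png

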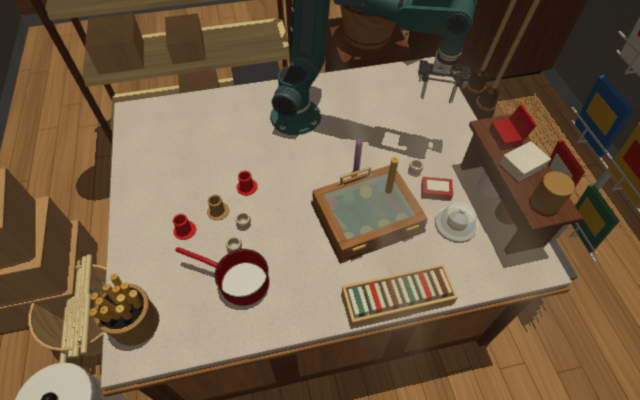

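Top view: candle top at about (220,194), handle bar (268,231), tan cup (448,243), red cups at (407,273) and (491,225), purple candle (250,266) in front of the case. Next I measure these with depth.

```bash
python3 - <<'E'
from h import *
s=load('top0'); W=cloud(s)
def seg(n,u0,u1,v0,v1,z0,z1):
    w=W[v0:v1,u0:u1].reshape(-1,3); w=w[(w[:,2]>z0)&(w[:,2]<z1)]
    if len(w): print(n,len(w),'mid',((w.max(0)+w.min(0))/2).round(4),'mean',w.mean(0).round(4),'ext',np.ptp(w,axis=0).round(3))
    return w
seg('candle',205,245,180,215,.15,.4)
w=seg('candletop',205,245,180,215,.24,.27)
h=seg('handle',235,305,215,245,.105,.14)
seg('cup rim',430,470,225,262,.062,.085)
seg('saucer',425,475,220,265,.003,.02)
seg('purple',235,270,250,280,.03,.4)
seg('redA',390,425,255,292,.062,.085); seg('redB',470,510,205,245,.062,.085)
seg('ega',405,430,203,230,.03,.06); seg('egb',420,445,172,198,.03,.06);seg('egc',165,190,236,262,.03,.06)
l=seg('lid frame',190,335,130,250,.078,.095)
r=cv2.minAreaRect(l[:,:2].astype(np.float32)); print(r)
print(cv2.minAreaRect(h[:,:2].astype(np.float32)))
b=s['image']; 
cv2.imwrite('pics/c.png',cv2.resize(b[120:290,130:330],None,fx=4,fy=3.5,interpolation=cv2.INTER_CUBIC))
W2=cloud(load('scene0'))
w=W2[150:200,380:402].reshape(-1,3); w=w[(w[:,2]>.1)&(w[:,2]<.3)]
for a in np.arange(.1,.28,.03):
    q=w[(w[:,2]>a)&(w[:,2]<a+.03)]; print('sc candle',a,len(q),np.median(q,axis=0).round(4) if len(q) else '')
E
```

```text
candle 171 mid [0.5137 0.2384 0.2077] mean [0.5108 0.2352 0.2246] ext [0.025 0.024 0.112]
candletop 93 mid [0.5139 0.2384 0.2519] mean [0.5133 0.2382 0.2492] ext [0.025 0.024 0.023]
handle 172 mid [0.4414 0.1362 0.1207] mean [0.441  0.1359 0.1243] ext [0.028 0.115 0.022]
cup rim 132 mid [ 0.4141 -0.3636  0.0699] mean [ 0.4137 -0.3641  0.0699] ext [0.049 0.049 0.016]
saucer 480 mid [ 0.4206 -0.3707  0.0112] mean [ 0.4166 -0.3641  0.0068] ext [0.125 0.141 0.016]
purple 134 mid [0.3443 0.1705 0.1058] mean [0.3441 0.1673 0.1382] ext [0.024 0.023 0.151]
redA 131 mid [ 0.3272 -0.2478  0.07  ] mean [ 0.3281 -0.2473  0.0703] ext [0.048 0.049 0.016]
redB 137 mid [ 0.4684 -0.4854  0.0701] mean [ 0.4685 -0.4846  0.0703] ext [0.047 0.049 0.013]
ega 127 mid [ 0.4876 -0.2787  0.0394] mean [ 0.4878 -0.2764  0.0388] ext [0.051 0.052 0.018]
egb 126 mid [ 0.58   -0.3203  0.0391] mean [ 0.5783 -0.3175  0.039 ] ext [0.05  0.05  0.018]
egc 135 mid [0.3898 0.3941 0.0389] mean [0.3889 0.391  0.0387] ext [0.05  0.049 0.017]
lid frame 8522 mid [0.5539 0.1568 0.0865] mean [0.5549 0.1549 0.0819] ext [0.308 0.356 0.017]
((0.5544865131378174, 0.15659353137016296), (0.2609179615974426, 0.32035699486732483), 9.777442932128906)
((0.4414500594139099, 0.1361168622970581), (0.01047059427946806, 0.11619352549314499), 9.590590476989746)
sc candle 0.1 36 [0.5226 0.2387 0.1146]
sc candle 0.13 42 [0.5233 0.2372 0.1466]
sc candle 0.16 39 [0.523  0.2377 0.1746]
sc candle 0.19 44 [0.5232 0.2376 0.2062]
sc candle 0.22 56 [0.5228 0.2379 0.2372]
sc candle 0.25 25 [0.5161 0.2426 0.2522]
sc candle 0.28 0
```

View pics/c.png

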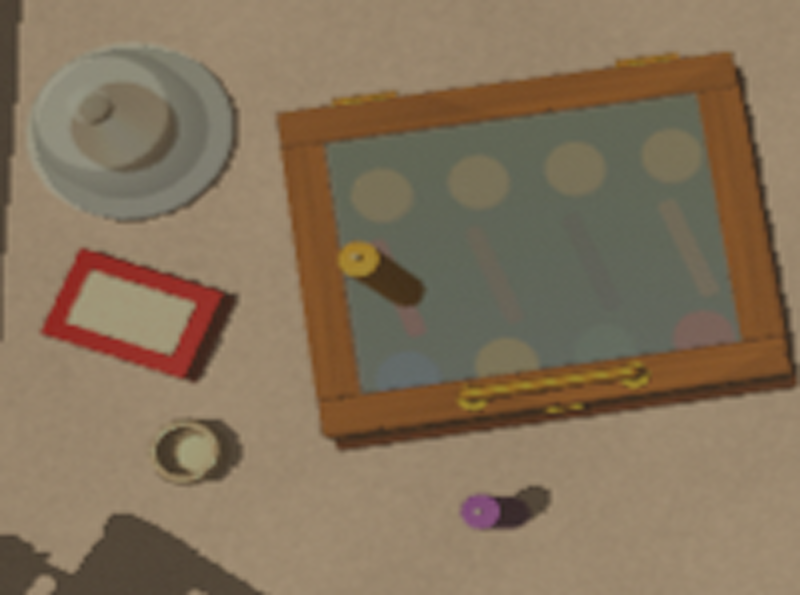

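>>> {"fn": "drive_tool", "kwargs": {"commands": [[0,0,-0.35,0,0,0.96],[0,0,-0.35,0,0,0.96],[0,0,-0.35,0,0,0.96],[0,0,-0.35,0,0,0.96],[0,0,-0.35,0,0,0.96],[0,0,-0.35,0,0,0.96],[0,0,-0.35,0,0,0.96],[0,0,-0.35,0,0,0.96],[0,0,-0.35,0,0,0.96],[0,0,-0.35,0,0,0.96],[0,0,0,0,0,0]], "gripper": 0}}

```text
time: 1.48
tool_pos: [0.2343, 0.4979, 0.3462]
ee_rot: [3.141, -0.001, 1.743]
wrist_force: [-0.2, 0.1, -0.9]
width: 0.0943
finger_force: 0.0
```

```bash
cat >> h.py <<'E'
from scipy.spatial.transform import Rotation as Ro
def go(x,y,z,yaw=1.74):
    o=get_obs(); R=Ro.from_euler('xyz',o['ee_rot'])
    d=R.inv().apply(np.array([x,y,z])-o['tool_pos'])/.04
    T=Ro.from_euler('xyz',[np.pi,0,yaw]); w=(R.inv()*T).as_rotvec()/.1
    print('t',o['time'],'pos',o['tool_pos'].round(4),'rpy',o['ee_rot'].round(3),'F',o['wrist_force'].round(2),'w',round(o['width'],4),round(o['finger_force'],1)); print('d units',d.round(2),'w',w.round(2))
E
python3 -c "
from h import *
go(.513,.238,.345)"
```

```text
t 1.475 pos [0.2343 0.4979 0.3462] rpy [ 3.141e+00 -1.000e-03  1.743e+00] F [-0.15  0.09 -0.92] w 0.0943 0.0
d units [-7.6   5.75  0.03] w [ 0.01 -0.01  0.03]
```

>>> {"fn": "drive_tool", "kwargs": {"commands": [[-0.4,0.3,0,0,0,0],[-0.75,0.55,0,0,0,0],[-0.8,0.6,0,0,0,0],[-0.8,0.6,0,0,0,0],[-0.8,0.6,0,0,0,0],[-0.8,0.6,0,0,0,0],[-0.8,0.6,0,0,0,0],[-0.8,0.6,0,0,0,0],[-0.75,0.6,0,0,0,0],[-0.5,0.4,0,0,0,0],[-0.4,0.3,0,0,0,0],[0,0,0,0,0,0],[0,0,0,0,0,0]]}}

```text
time: 3.1
tool_pos: [0.5121, 0.2375, 0.3455]
ee_rot: [-3.141, -0.0, 1.743]
wrist_force: [0.1, -0.8, -0.2]
width: 0.0935
finger_force: 0.0
```

```bash
python3 -c "
from h import *
go(.513,.238,.206)
s=snap('wrist','w1'); W=cloud(s)
m=(W[...,2]>.225)&(W[...,2]<.256)&(np.hypot(W[...,0]-.513,W[...,1]-.238)<.03)
w=W[m]; print(len(w),((w.max(0)+w.min(0))/2).round(4),np.ptp(w,axis=0).round(4)) if len(w) else 0
"
```

```text
t 3.1 pos [0.5121 0.2375 0.3455] rpy [-3.141 -0.     1.743] F [ 0.06 -0.8  -0.16] w 0.0935 0.0
d units [0.01 0.03 3.49] w [-0.   -0.    0.03]
685 [0.5139 0.2405 0.2403] [0.0245 0.0245 0.0305]
```

View pics/w1.png

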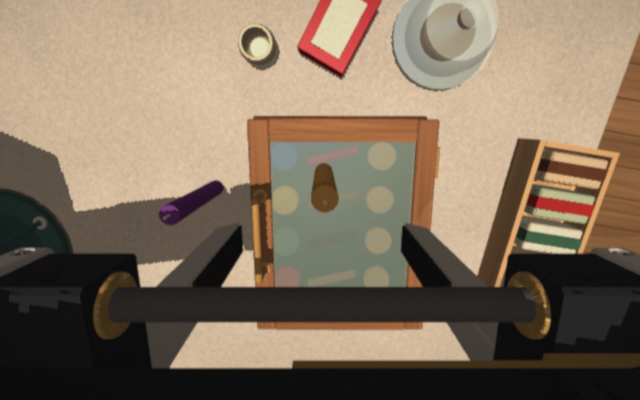

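The wrist view shows the candle upright on the glass at (324,200), midway between the fingers, with the purple one at (170,213). I'll descend and grip.

>>> {"fn": "drive_tool", "kwargs": {"commands": [[0.05,0.02,0.3,0,0,0],[0,0,0.5,0,0,0],[0,0,0.6,0,0,0],[0,0,0.6,0,0,0],[0,0,0.6,0,0,0],[0,0,0.5,0,0,0],[0,0,0.3,0,0,0],[0,0,0.1,0,0,0],[0,0,0,0,0,0]]}}

```text
time: 4.28
tool_pos: [0.513, 0.2396, 0.2058]
ee_rot: [3.141, -0.0, 1.742]
wrist_force: [-0.4, 0.8, -0.7]
width: 0.0941
finger_force: 0.0
```

>>> {"fn": "drive_tool", "kwargs": {"commands": [[0,0,0,0,0,0],[0,0,0,0,0,0],[0,0,0,0,0,0],[0,0,0,0,0,0],[0,0,0,0,0,0],[0,0,0,0,0,0]], "gripper": 1}}

```text
time: 5.03
tool_pos: [0.513, 0.2393, 0.2055]
ee_rot: [-3.142, -0.0, 1.742]
wrist_force: [0.3, 0.1, -0.1]
width: 0.0377
finger_force: 0.0
```

>>> {"fn": "drive_tool", "kwargs": {"commands": [[0,0,0,0,0,0],[0,0,0,0,0,0],[0,0,0,0,0,0],[0,0,0,0,0,0],[0,0,0,0,0,0],[0,0,-0.2,0,0,0],[0,0,-0.4,0,0,0],[0,0,-0.5,0,0,0],[0,0,-0.5,0,0,0],[0,0,-0.5,0,0,0],[0,0,-0.4,0,0,0],[0,0,-0.2,0,0,0],[0,0,0,0,0,0]]}}

```text
time: 6.65
tool_pos: [0.5132, 0.2394, 0.3142]
ee_rot: [3.14, -0.0, 1.742]
wrist_force: [-0.8, -0.5, -0.7]
width: 0.0244
finger_force: 30.0
```

```bash
python3 -c "
from h import *
go(.414,-.364,.314)
s=snap('top','t1'); W=cloud(s)
m=(W[...,2]>.32)&(W[...,2]<.45)
cv2.imwrite('pics/t1c.png',cv2.resize(s['image'][130:270,150:330],None,fx=3,fy=3))
s=snap('scene','s1')
cv2.imwrite('pics/s1c.png',cv2.resize(s['image'][20:220,300:460],None,fx=3,fy=3,interpolation=cv2.INTER_CUBIC))
"
```

```text
t 6.65 pos [0.5132 0.2394 0.3142] rpy [ 3.14  -0.     1.742] F [-0.77 -0.53 -0.73] w 0.0244 30.0
d units [-1.444e+01 -5.010e+00 -1.000e-02] w [ 0.01 -0.    0.02]
```

View pics/s1c.png

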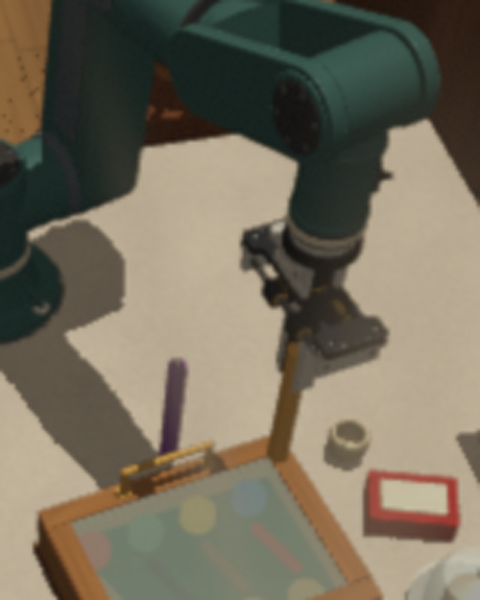

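Candle is held between the fingers, foot clear of the glass. Carrying it over to the cup.

>>> {"fn": "drive_tool", "kwargs": {"commands": [[-0.4,-0.14,0,0,0,0],[-0.7,-0.24,0,0,0,0],[-0.9,-0.31,0,0,0,0],[-0.9,-0.31,0,0,0,0],[-0.9,-0.31,0,0,0,0],[-0.9,-0.31,0,0,0,0],[-0.9,-0.31,0,0,0,0],[-0.9,-0.31,0,0,0,0],[-0.9,-0.31,0,0,0,0],[-0.9,-0.31,0,0,0,0],[-0.9,-0.31,0,0,0,0],[-0.9,-0.31,0,0,0,0],[-0.9,-0.31,0,0,0,0],[-0.9,-0.31,0,0,0,0],[-0.9,-0.31,0,0,0,0],[-0.9,-0.31,0,0,0,0],[-0.7,-0.24,0,0,0,0],[-0.4,-0.2,0,0,0,0],[-0.14,-0.08,0,0,0,0],[0,0,0,0,0,0]]}}

```text
time: 9.25
tool_pos: [0.4079, -0.3849, 0.3135]
ee_rot: [3.141, -0.001, 1.742]
wrist_force: [-0.1, -0.1, -0.3]
width: 0.0248
finger_force: 30.0
```

>>> {"fn": "drive_tool", "kwargs": {"commands": [[0,0,0.4,0,0,0],[0,0,0.5,0,0,0],[0,0,0.5,0,0,0],[0,0,0.4,0,0,0],[0,0,0.2,0,0,0],[0,0,0,0,0,0],[0,0,0,0,0,0]]}}

```text
time: 10.12
tool_pos: [0.4084, -0.3855, 0.2344]
ee_rot: [3.141, 0.001, 1.742]
wrist_force: [-0.8, -0.8, -0.5]
width: 0.0243
finger_force: 30.0
```

```bash
python3 -c "
from h import *
go(.414,-.364,.138)
for n in ['scene','top','wrist']:
    s=snap(n,n[0]+'2'); W=cloud(s); I=s['image'].astype(int)
    hsv=cv2.cvtColor(s['image'],cv2.COLOR_BGR2HSV)
    near=np.hypot(W[...,0]-.414,W[...,1]+.364)<.045
    for a,b in [(.04,.065),(.064,.08),(.105,.12),(.12,.135),(.135,.15),(.15,.165),(.165,.18),(.18,.195)]:
        w=W[near&(W[...,2]>a)&(W[...,2]<b)]
        if len(w)>5: print(n,a,len(w),'mid',((w.max(0)+w.min(0))/2).round(4),'med',np.median(w,axis=0).round(4),'ext',np.ptp(w,axis=0).round(3))
s=load('s2');R=s['rvec'];p=cv2.projectPoints(np.array([[.414,-.364,.13]]),s['rvec'],s['tvec'],np.array([[s['fx'],0,s['cx']],[0,s['fy'],s['cy']],[0,0,1.]]),None)[0].ravel().astype(int);print(p)
u,v=p;a=s['image'][max(0,v-70):v+70,max(0,u-70):u+70];b=load('w2')['image']
cv2.imwrite('pics/m2.png',np.hstack([cv2.resize(a,(400,400),interpolation=2),cv2.resize(b[:,120:520],(400,400))]))
"
```

```text
t 10.125 pos [ 0.4084 -0.3855  0.2344] rpy [3.141e+00 1.000e-03 1.742e+00] F [-0.76 -0.82 -0.54] w 0.0243 30.0
d units [0.51 0.23 2.41] w [0.01 0.01 0.02]
scene 0.04 101 mid [ 0.417  -0.3598  0.0522] med [ 0.4226 -0.3608  0.0517] ext [0.052 0.048 0.024]
scene 0.064 90 mid [ 0.4167 -0.3602  0.0712] med [ 0.4175 -0.3598  0.0704] ext [0.053 0.047 0.014]
scene 0.105 12 mid [ 0.4144 -0.381   0.1133] med [ 0.4185 -0.3796  0.1148] ext [0.018 0.022 0.013]
scene 0.12 23 mid [ 0.4156 -0.381   0.1275] med [ 0.4181 -0.3796  0.1274] ext [0.014 0.022 0.015]
scene 0.135 20 mid [ 0.4168 -0.3819  0.1437] med [ 0.4176 -0.3799  0.1431] ext [0.015 0.024 0.01 ]
scene 0.15 20 mid [ 0.4155 -0.3813  0.1569] med [ 0.4178 -0.379   0.1568] ext [0.015 0.022 0.012]
scene 0.165 22 mid [ 0.4172 -0.381   0.1727] med [ 0.4189 -0.3786  0.1731] ext [0.011 0.021 0.015]
scene 0.18 22 mid [ 0.4154 -0.3809  0.1875] med [ 0.4174 -0.3807  0.1876] ext [0.016 0.022 0.014]
top 0.04 73 mid [ 0.4145 -0.3612  0.0524] med [ 0.4123 -0.3556  0.0527] ext [0.049 0.046 0.025]
top 0.064 123 mid [ 0.4127 -0.363   0.0711] med [ 0.4162 -0.
[... 718 characters left out ...]
st 0.064 650 mid [ 0.4138 -0.3625  0.0689] med [ 0.4175 -0.3589  0.0715] ext [0.049 0.047 0.01 ]
wrist 0.105 47 mid [ 0.4087 -0.3787  0.1148] med [ 0.4069 -0.3744  0.1154] ext [0.025 0.012 0.01 ]
wrist 0.12 69 mid [ 0.4084 -0.3782  0.1279] med [ 0.406  -0.3741  0.1282] ext [0.024 0.011 0.014]
wrist 0.135 87 mid [ 0.4084 -0.3785  0.1426] med [ 0.4068 -0.3743  0.1428] ext [0.024 0.012 0.015]
wrist 0.15 101 mid [ 0.4086 -0.3786  0.1575] med [ 0.4068 -0.3741  0.1581] ext [0.025 0.012 0.015]
wrist 0.165 119 mid [ 0.4082 -0.3786  0.1725] med [ 0.4067 -0.3743  0.1727] ext [0.024 0.012 0.015]
wrist 0.18 144 mid [ 0.4084 -0.3785  0.1875] med [ 0.4067 -0.3742  0.1879] ext [0.025 0.012 0.015]
[209 189]
```

View pics/m2.png

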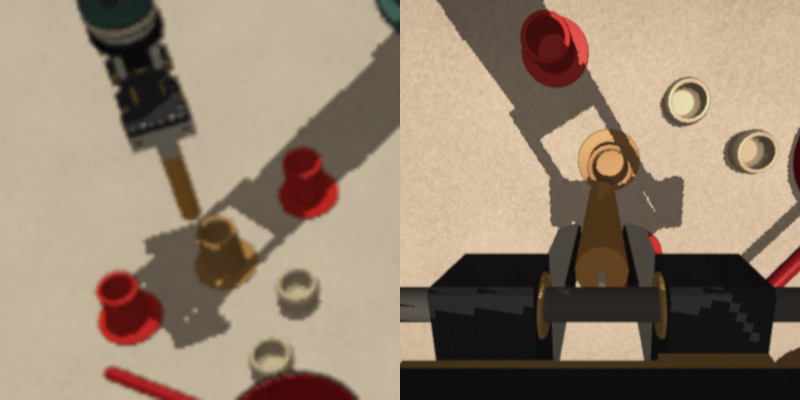

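Left: candle held vertical beside the tan cup (offset about 23 mm, I overshot in y). Right: wrist view, cup mouth at (608,163). I'll correct, then lower into the cup.

>>> {"fn": "drive_tool", "kwargs": {"commands": [[0.25,0.1,0,0,0,0],[0.29,0.13,0,0,0,0],[0,0,0,0,0,0],[0,0,0,0,0,0]]}}

```text
time: 10.78
tool_pos: [0.4136, -0.3622, 0.2336]
ee_rot: [3.142, 0.0, 1.742]
wrist_force: [0.1, 0.3, -0.6]
width: 0.0248
finger_force: 30.0
```

```bash
python3 -c "
from h import *
go(.414,-.363,.1375)
s=snap('wrist','w3');W=cloud(s)
near=np.hypot(W[...,0]-.414,W[...,1]+.363)<.035
for a,b in [(.060,.08),(.12,.16)]:
    w=W[near&(W[...,2]>a)&(W[...,2]<b)]
    print(len(w),w.min(0).round(4),w.max(0).round(4))
"
```

```text
t 10.775 pos [ 0.4136 -0.3622  0.2336] rpy [3.142 0.    1.742] F [ 0.07  0.32 -0.58] w 0.0248 30.0
d units [-0.02  0.01  2.4 ] w [0.   0.   0.02]
565 [ 0.3892 -0.3825  0.0601] [ 0.4383 -0.3388  0.0735]
224 [ 0.4014 -0.3611  0.1205] [ 0.426  -0.349   0.1598]
```

>>> {"fn": "drive_tool", "kwargs": {"commands": [[-0.04,0,0.2,0,0,0],[0,0,0.3,0,0,0],[0,0,0.3,0,0,0],[0,0,0.3,0,0,0],[0,0,0.3,0,0,0],[0,0,0.3,0,0,0],[0,0,0.3,0,0,0],[0,0,0.2,0,0,0],[0,0,0.1,0,0,0],[0,0,0,0,0,0]]}}

```text
time: 12.08
tool_pos: [0.4138, -0.3639, 0.1413]
ee_rot: [3.142, -0.0, 1.742]
wrist_force: [0.9, -0.6, -0.8]
width: 0.0247
finger_force: 30.0
```

>>> {"fn": "drive_tool", "kwargs": {"commands": [[0,0,0.03,0,0,0],[0,0,0.02,0,0,0],[0,0,0,0,0,0],[0,0,0,0,0,0]]}}

```text
time: 12.58
tool_pos: [0.4138, -0.364, 0.1396]
ee_rot: [3.141, 0.0, 1.742]
wrist_force: [0.3, -0.6, -0.7]
width: 0.0244
finger_force: 30.0
```

>>> {"fn": "drive_tool", "kwargs": {"commands": [[0,0,0.03,0,0,0],[0,0,0.02,0,0,0],[0,0,0,0,0,0],[0,0,0,0,0,0]]}}

```text
time: 13.08
tool_pos: [0.4138, -0.3639, 0.1374]
ee_rot: [3.142, -0.0, 1.742]
wrist_force: [0.1, 0.2, -1.1]
width: 0.0245
finger_force: 30.0
```

>>> {"fn": "drive_tool", "kwargs": {"commands": [[0,0,0.03,0,0,0],[0,0,0,0,0,0],[0,0,0,0,0,0]]}}

```text
time: 13.45
tool_pos: [0.414, -0.3641, 0.1369]
ee_rot: [3.141, 0.001, 1.742]
wrist_force: [-0.9, 0.4, 2.6]
width: 0.0244
finger_force: 30.0
```

Contact with the cup's floor; releasing and rising.

>>> {"fn": "drive_tool", "kwargs": {"commands": [[0,0,0,0,0,0],[0,0,0,0,0,0],[0,0,0,0,0,0],[0,0,0,0,0,0]], "gripper": 0.5}}

```text
time: 13.95
tool_pos: [0.4138, -0.3639, 0.136]
ee_rot: [-3.141, -0.0, 1.742]
wrist_force: [-0.0, -0.1, 0.2]
width: 0.0467
finger_force: 0.0
```

>>> {"fn": "drive_tool", "kwargs": {"commands": [[0,0,-0.2,0,0,0],[0,0,-0.4,0,0,0],[0,0,-0.6,0,0,0],[0,0,-0.8,0,0,0],[0,0,-0.8,0,0,0],[0,0,-0.6,0,0,0],[0,0,-0.3,0,0,0],[0,0,0,0,0,0]]}}

```text
time: 14.95
tool_pos: [0.4141, -0.3642, 0.2857]
ee_rot: [3.14, 0.002, 1.742]
wrist_force: [-1.0, -0.4, -0.1]
width: 0.0471
finger_force: 0.0
```

```bash
python3 -c "
from h import *
a=.17
xc=np.array([np.cos(a),np.sin(a)]);yc=np.array([-np.sin(a),np.cos(a)])
p=np.array([.4415,.1362])-.018*yc; print(p)
go(p[0],p[1],.285)
for n in ['top','wrist']:
    s=snap(n,n[0]+'4'); W=cloud(s)
    near=np.hypot(W[...,0]-.414,W[...,1]+.364)<.045
    for a,b in [(.064,.08),(.08,.12),(.12,.16),(.16,.178),(.178,.2)]:
        w=W[near&(W[...,2]>a)&(W[...,2]<b)]
        if len(w)>5: print(n,a,len(w),'mid',((w.max(0)+w.min(0))/2).round(4),'max',w.max(0).round(4),'ext',np.ptp(w,axis=0).round(3))
I=load('t4')['image'];b=load('w4')['image']
cv2.imwrite('pics/m4.png',np.hstack([cv2.resize(I[100:300,340:540],(400,400),interpolation=2),cv2.resize(b[:,120:520],(400,400))]))
"
```

```text
[0.44454528 0.11845947]
t 14.95 pos [ 0.4141 -0.3642  0.2857] rpy [3.140e+00 2.000e-03 1.742e+00] F [-1.03 -0.4  -0.13] w 0.0471 0.0
d units [11.76  2.8  -0.  ] w [0.01 0.02 0.02]
top 0.064 94 mid [ 0.4141 -0.3603  0.0712] max [ 0.4386 -0.3395  0.0782] ext [0.049 0.042 0.014]
top 0.08 41 mid [ 0.4136 -0.3569  0.0997] max [ 0.4256 -0.3504  0.1193] ext [0.024 0.013 0.039]
top 0.12 39 mid [ 0.4141 -0.3565  0.1403] max [ 0.426  -0.351   0.1591] ext [0.024 0.011 0.037]
top 0.16 20 mid [ 0.4148 -0.3588  0.1695] max [ 0.4263 -0.3498  0.1779] ext [0.023 0.018 0.017]
top 0.178 52 mid [ 0.4154 -0.3623  0.1848] max [ 0.4253 -0.3515  0.1914] ext [0.02  0.022 0.013]
wrist 0.064 445 mid [ 0.4139 -0.3613  0.0717] max [ 0.4384 -0.3388  0.0792] ext [0.049 0.045 0.015]
wrist 0.08 97 mid [ 0.4135 -0.3568  0.1   ] max [ 0.4252 -0.351   0.1198] ext [0.023 0.012 0.04 ]
wrist 0.12 139 mid [ 0.4137 -0.3568  0.14  ] max [ 0.4256 -0.3507  0.1597] ext [0.024 0.012 0.04 ]
wrist 0.16 80 mid [ 0.4138 -0.3568  0.1691] max [ 0.4258 -0.3509  0.1777] ext [0.024 0.012 0.017]
wrist 0.178 572 mid [ 0.4142 -0.3632  0.1863] max [ 0.4264 -0.351   0.1943] ext [0.024 0.024 0.016]
```

View pics/m4.png

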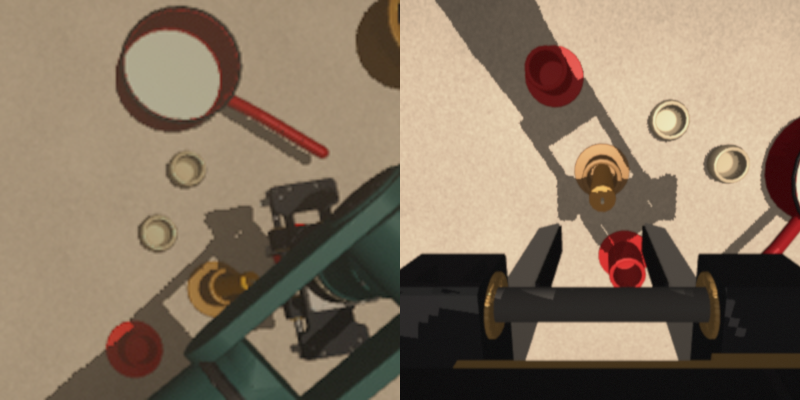

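Candle stands upright in the tan cup at (602,170) in the right half; everything else looks in place. Moving over the handle.

>>> {"fn": "drive_tool", "kwargs": {"commands": [[0.4,0.1,0,0,0,0],[0.7,0.17,0,0,0,0],[0.9,0.21,0,0,0,0],[0.9,0.21,0,0,0,0],[0.9,0.21,0,0,0,0],[0.9,0.21,0,0,0,0],[0.9,0.21,0,0,0,0],[0.9,0.21,0,0,0,0],[0.9,0.21,0,0,0,0],[0.9,0.21,0,0,0,0],[0.9,0.21,0,0,0,0],[0.9,0.21,0,0,0,0],[0.9,0.21,0,0,0,0],[0.5,0.14,0,0,0,0],[0.26,0.08,0,0,0,0],[0,0,0,0,0,0],[0,0,0,0,0,0]]}}

```text
time: 17.18
tool_pos: [0.444, 0.1181, 0.2842]
ee_rot: [-3.141, 0.0, 1.741]
wrist_force: [0.2, -0.2, 1.4]
width: 0.0471
finger_force: 0.0
```

```bash
python3 -c "
from h import *
s=snap('wrist','w5'); W=cloud(s)
m=(W[...,2]>.112)&(W[...,2]<.135)&(np.hypot(W[...,0]-.441,W[...,1]-.136)<.08)
w=W[m]; print(len(w),w.mean(0),np.percentile(w[:,2],[50,98]),cv2.minAreaRect(w[:,:2].astype(np.float32)))
m=(np.hypot(W[...,0]-.344,W[...,1]-.17)<.03)&(W[...,2]>.02); w=W[m]; print('purple top',len(w), w[:,2].max() if len(w) else 0)
go(.4445,.1185,.103)
"
```

```text
1030 [0.44076582 0.14092767 0.1252783 ] [0.12554826 0.12754123] ((0.44159257411956787, 0.13760650157928467), (0.009583139792084694, 0.11789111793041229), 9.601627349853516)
purple top 1230 0.18263002387919233
t 17.225 pos [0.4441 0.118  0.2842] rpy [-3.142  0.     1.741] F [ 0.11 -0.12  0.13] w 0.047 0.0
d units [0.01 0.01 4.53] w [-0.    0.    0.01]
```

View pics/w5.png

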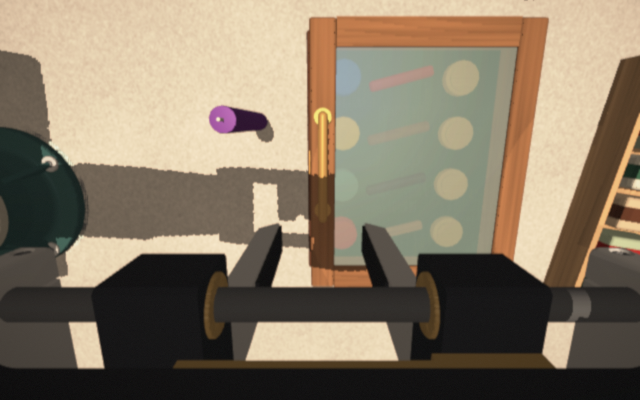

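The bar (322,110–215) is centred between the fingers and the purple candle (235,120) is clear, its top 16 mm below the gripper's body. Descending and gripping.

>>> {"fn": "drive_tool", "kwargs": {"commands": [[0,0,0.3,0,0,0],[0,0,0.5,0,0,0],[0,0,0.7,0,0,0],[0,0,0.7,0,0,0],[0,0,0.7,0,0,0],[0,0,0.6,0,0,0],[0,0,0.5,0,0,0],[0,0,0.35,0,0,0],[0,0,0.15,0,0,0],[0,0,0,0,0,0]]}}

```text
time: 18.48
tool_pos: [0.4441, 0.1186, 0.1042]
ee_rot: [-3.141, -0.0, 1.742]
wrist_force: [0.9, -1.0, 0.7]
width: 0.0474
finger_force: 0.0
```

>>> {"fn": "drive_tool", "kwargs": {"commands": [[0,0,0,0,0,0],[0,0,0,0,0,0],[0,0,0,0,0,0],[0,0,0,0,0,0],[0,0,0,0,0,0],[0,0,0,0,0,0],[0,0,0,0,0,0],[0,0,0,0,0,0]], "gripper": 1}}

```text
time: 19.48
tool_pos: [0.4447, 0.1188, 0.1045]
ee_rot: [3.14, -0.0, 1.742]
wrist_force: [2.3, 1.6, 0.4]
width: 0.0088
finger_force: 30.0
```

```bash
python3 -c "
import numpy as np
f=np.radians([0,1,3,6,9,12,15,18,21,24,27,30,33,36,39,42,45,47.5,49,50]);r=np.hypot(.245,.056);a=np.arctan2(56,245)+f
for p,q,d in zip(np.diff(-r*np.cos(a))/.04,-np.diff(r*np.sin(a))/.04,np.degrees(f[1:])): print(round(d,1),'[0,%.3f,%.3f,0,0,0]'%(p,q))
"
```

```text
1.0 [0,0.025,-0.107,0,0,0]
3.0 [0,0.056,-0.212,0,0,0]
6.0 [0,0.098,-0.314,0,0,0]
9.0 [0,0.115,-0.308,0,0,0]
12.0 [0,0.131,-0.302,0,0,0]
15.0 [0,0.146,-0.295,0,0,0]
18.0 [0,0.161,-0.287,0,0,0]
21.0 [0,0.176,-0.278,0,0,0]
24.0 [0,0.190,-0.268,0,0,0]
27.0 [0,0.204,-0.258,0,0,0]
30.0 [0,0.217,-0.247,0,0,0]
33.0 [0,0.230,-0.235,0,0,0]
36.0 [0,0.242,-0.223,0,0,0]
39.0 [0,0.253,-0.210,0,0,0]
42.0 [0,0.264,-0.196,0,0,0]
45.0 [0,0.274,-0.182,0,0,0]
47.5 [0,0.235,-0.141,0,0,0]
49.0 [0,0.144,-0.079,0,0,0]
50.0 [0,0.097,-0.051,0,0,0]
```

>>> {"fn": "drive_tool", "kwargs": {"commands": [[0,0.025,-0.107,0,0,0],[0,0.056,-0.212,0,0,0],[0,0.098,-0.314,0,0,0],[0,0.115,-0.308,0,0,0],[0,0.131,-0.302,0,0,0],[0,0.146,-0.295,0,0,0],[0,0.161,-0.287,0,0,0],[0,0.176,-0.278,0,0,0],[0,0,0,0,0,0]]}}

```text
time: 20.6
tool_pos: [0.4801, 0.1249, 0.1896]
ee_rot: [3.141, 0.0, 1.742]
wrist_force: [-0.1, -0.0, -4.9]
width: 0.009
finger_force: 30.0
```

Tracking well (low force). Continuing.

>>> {"fn": "drive_tool", "kwargs": {"commands": [[0,0.19,-0.268,0,0,0],[0,0.204,-0.258,0,0,0],[0,0.217,-0.247,0,0,0],[0,0.23,-0.235,0,0,0],[0,0.242,-0.223,0,0,0],[0,0.253,-0.21,0,0,0],[0,0.264,-0.196,0,0,0],[0,0.274,-0.182,0,0,0],[0,0.235,-0.141,0,0,0],[0,0.144,-0.079,0,0,0],[0,0.097,-0.051,0,0,0],[0,0,0,0,0,0],[0,0,0,0,0,0],[0,0,0,0,0,0],[0,0,0,0,0,0]]}}

```text
time: 22.48
tool_pos: [0.5727, 0.1407, 0.2758]
ee_rot: [3.138, 0.0, 1.742]
wrist_force: [-6.4, -1.1, 5.1]
width: 0.0088
finger_force: 30.0
```

```bash
python3 -c "
from h import *
go(.57,.14,.27)
h=np.array([.6826,.1785]);xc=np.array([np.cos(.17),np.sin(.17)])
o=get_obs();p=o['tool_pos'];x=-(p[:2]-h)@xc;z=p[2]+.019-.065
print('lid by tcp',np.degrees(np.arctan2(z,x))-12.87,np.hypot(x,z))
yc=np.array([-xc[1],xc[0]])
for n in ['scene','top']:
    s=snap(n,n[0]+'6');W=cloud(s)
    X=(W[...,:2]-h)@xc;Y=(W[...,:2]-h)@yc;Z=W[...,2]-.065
    m=(abs(Y)>.132)&(abs(Y)<.158)&(Z>.04)&(X<-.01)&(X>-.2)
    an=np.degrees(np.arctan2(Z[m],-X[m]));print(n,m.sum(),'slope',np.percentile(an,[10,50,90]),np.degrees(np.arctan(np.polyfit(-X[m],Z[m],1)[0])) if m.sum()>9 else '')
I=load('s6')['image'];cv2.imwrite('pics/s6c.png',cv2.resize(I[60:330,160:520],(800,600)))
"
```

```text
t 22.475 pos [0.5727 0.1407 0.2758] rpy [3.138 0.    1.742] F [-6.36 -1.13  5.15] w 0.0088 30.0
d units [-0.01 -0.07  0.14] w [0.03 0.   0.02]
lid by tcp 50.59821051508355 0.25679832793254387
scene 1113 slope [53.88596269 56.75963762 66.19694259] 49.38890036919625
top 910 slope [52.64253715 55.4084861  62.78219092] 48.32688843612868
```

View pics/s6c.png

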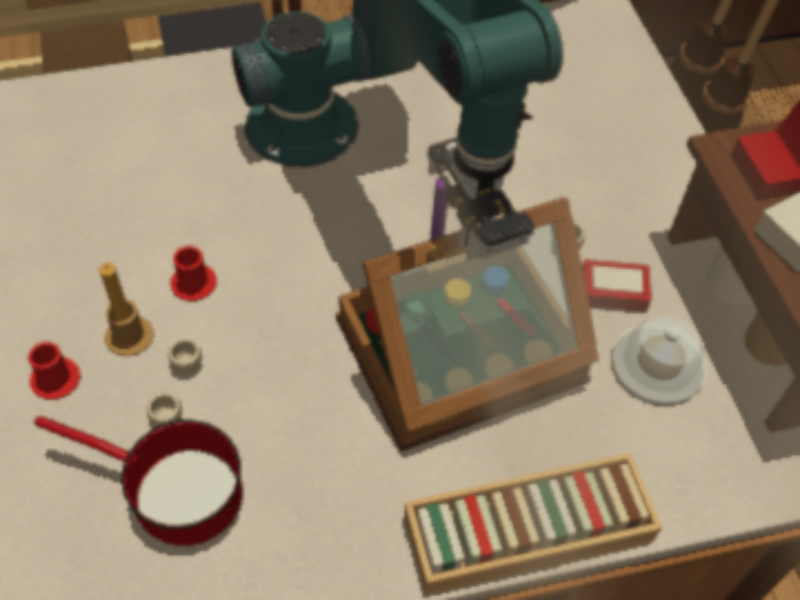

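The lid is held open at about 49–50° (fitted slopes 49.4° and 48.3°, 50.6° from the TCP). The candle stands in the tan cup at (115,300) and nothing else has moved, so I'm handing in.

```bash
python3 -c "
from bench import close_job
print(close_job())"
```

```text
the job is handed in; nothing more can be done
None
```

The candle is standing upright in the tan cup, and the lid is held open by its handle at about 50° (measured between 48° and 51°); I handed the job in at about 22.6 s, and the last camera view showed nothing else disturbed.

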